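# Seal and release on the guarded pouch sealer

## Robot

A 6-joint arm with a two-finger parallel gripper is mounted at the origin on the work surface. World frame = base frame: x ahead of the robot, y to its left, z up, the work surface at z = 0. Lengths are in m, angles in rad, forces in N, time in s.
With the tool pointing down it reaches from about 0.3 to 0.875 m from the base axis. Payload 6.4 kg.
Tool frame: the origin (TCP) lies midway between the tips of the shut fingers; the grasp point (between the pads) lies 19 mm behind it; z points along the fingers, y is the line along which they close (so a half turn about z gives the same grasp; the last joint's range is limited). The gripper opens to 85 mm and grips with 20 to 120 N. Pads are 22 mm wide; open, the fingers measure 114 mm over their backs; the gripper's body (76 mm by 85 mm) begins 54 mm behind the grasp point. The pads swing forward as they close: fully open they stand 13 mm farther back than shut.
Start: joints at [1.003, 0.181, 1.607, -0, 1.354, -0.206], TCP at [0.204, 0.538, 0.231] pointing down, gripper open.
Joint ranges: [-2.99, 2.99], [-0.89, 2.07], [0.3, 2.58], [-1.14, 4.28], [0, 2.63], [-3.12, 3.12]. Speed limits (rad/s): [2.57, 2.57, 3.01, 3.14, 3.14, 3.14].

## Interface

Orientations are given as a unit quaternion [w, x, y, z].
In Python, from bench import ctrl gives the robot as it stands. The module is installed in compiled form; this text tells all that it offers.
- The arm moves only by the tool move_arm, never from a script. Its argument "plan" is one flat list of numbers, 6 for each row, row after row: the shift along the world's x, y, z in units of 50 mm (1.0 is 50 mm), then the turn, a rotation vector about the world's x, y, z in rad. A call has 1 to 10 rows; each row is the pose to reach, as a shift and turn from the pose commanded when the call began; what a row does not reach only later rows make up. A row lasts 1/8 s, in which the tool goes at most 62.5 mm and 10.7 degrees, less where a joint would pass 70% of its speed; a pose out of reach is approached as far as the arm can. A call with a gripper value outside its range is refused whole. "grip" is the finger opening in mm, from 0 to 85.4, set as the call begins (left out, the last holds). The fingers move at their own pace and stop on an object; the grip force is fixed at half the most. Time passes only in rows, so rows that repeat a pose let the fingers close. It gives the time, the measured TCP pose, the force, the opening and the grip force at its end, in the units of the state.
- ctrl.get_obs(): the state, without advancing time (a new reading comes with each control period).
- ctrl.camera(name): name is "scene" or "top"; returns a dict with "pixels" (384x512x3 uint8, red, green, blue), "fx", "fy", "cx", "cy" (pixels), "origin" and "attitude" of the camera in the world. Camera axes: x right, y down, z forward; pixel columns grow to the right and rows downward; lengths in m; the calibration is good to about 2 mm. A picture is of the moment at which its call begins. There is no depth.
- ctrl.hand_in(): hands the job in; it is judged then, once.
The state is a dict: "time_s": time; "q": joint angles; "dq": joint speeds; "joint_efforts": joint torques, N m; "eef_pos": TCP position; "eef_rot": TCP orientation; "wrist_force": force on the tool from outside, world axes, zero at the start; "torque": the same for the moment, N m; "opening": opening from 0.0 (shut) to 1.0 (fully open); "grasp_force": force on a finger pad.
Only numpy, scipy, OpenCV 4.12 (cv2) and the standard library are available. Lean on these libraries where they do the work, as an engineer would, in place of code of your own. Each camera call takes 0.05 s, during which the arm holds its last target. There are 200 camera calls.

## Task

Run one cycle on the pouch sealer by reaching down with the fingertips through the windows of its grey metal guard: press the sealing lever (the one with the wide cross-bar pad) fully down and keep it down for at least two seconds, let it spring back, then press the release lever (small round pad) fully down and let it spring back too. Never touch the guard frame, and do not grasp, push or lift anything standing around the machine.

Things in the scene. Friction and masses are not known exactly. Their poses are not given: they have to be found in the camera images.
- sealer: The pouch sealer, a white plastic bench machine with blue-grey trim 180 mm deep (x) by 310 mm wide (y), fixed to the counter, 122 mm high with its guard. Origin: on the counter, below the midpoint between the two windows; its -x side (display, keys) is the front and looks roughly towards the robot; z up. The housing reaches from x = -75 to +105 mm and y = -155 to +155 mm; nothing of it stands above the guard.
- guard: The flat, level, grey metal guard frame, a plate 8 mm thick covering the whole top of the sealer, with two rectangular windows side by side. Origin: on its top face, midway between the windows, 122 mm above the counter; axes parallel to the sealer's. Windows are 60 mm (x) by 80 mm (y), with 30 mm of plate between them. It must not be touched.
- window_left (a point): Centre of the guard's window on the machine's +y side, in the plane of the guard's top face. Opening 60 mm (x) by 80 mm (y).
- window_right (a point): Centre of the guard's window on the machine's -y side, in the plane of the guard's top face. Opening 60 mm (x) by 80 mm (y).
- seal_unit: The sealing lever with its dark steel bracket. The unit's origin lies on the machine's deck, straight below the centre of its window, 67 mm below the guard's top face; x and y axes parallel to the machine's. The unit can stand in either bay; the two units swap from run to run.
- seal_pad (a point): Centre of the top face of the sealing lever's pad, a black rectangular cross-bar 24 mm (x) by 56 mm (y). At rest it lies level, 20 mm below the guard's top face, under the centre of its window; it swings on a 75 mm long steel arm whose hinge is hidden behind, on the +x side, so the pad sinks 18 mm and tilts when fully down.
- seal_lever (a joint): Angle of the sealing lever (rad): 0 = up at rest, 0.24 = fully down on its stop; grows as the pad is pushed down, hinge line parallel to the machine's y axis. It springs back up by itself when let go: about 2 N at the pad to start it moving and about 6 N to hold it fully down.
- release_unit: The release lever with its dark steel bracket. The unit's origin lies on the machine's deck, straight below the centre of its window, 67 mm below the guard's top face; x and y axes parallel to the machine's. The unit can stand in either bay; the two units swap from run to run.
- release_pad (a point): Centre of the top face of the release lever's pad, a black round disc of 28 mm diameter. Same height, arm (75 mm), hinge side and 18 mm of travel as the sealing lever.
- release_lever (a joint): Angle of the release lever (rad): 0 = up at rest, 0.24 = fully down on its stop; grows as the pad is pushed down, hinge line parallel to the machine's y axis. It springs back up by itself when let go: about 2 N at the pad to start it moving and about 6 N to hold it fully down.
- bottle: Loose white plastic bottle with a green label, 60 mm diameter, 130 mm high, standing beside the sealer; origin at the centre of its foot. Leave alone.
- roll: Loose roll of light blue pouch film standing on end, 84 mm diameter, 75 mm high, 32 mm bore, beside the sealer; origin at the centre of its underside. Leave alone.
- cup: Loose open steel cup, 72 mm rim diameter, 80 mm high, beside the sealer towards its rear; origin at the centre of its foot. Leave alone.
- carton: Loose cardboard carton 80 x 110 x 70 mm high, beside the sealer towards its rear; origin at the centre of its underside. Leave alone.

How it is judged:
On the way, in this order (a step that is already met when the one before it is completed fails the run):
1. the sealing lever is kept fully down by the fingers for 2 s while the release lever is up (value of joint seal_lever above 0.19 rad and contact force between the fingers and seal_unit above 0.5 N and value of joint release_lever below 0.05 rad), for 2 s.
2. then the sealing lever is up again and the release lever is pressed fully down by the fingers (value of joint release_lever above 0.19 rad and contact force between the fingers and release_unit above 0.5 N and value of joint seal_lever below 0.05 rad), for 0.1 s.
At the end, for the whole second after the job is handed in: Both levers are back up (within 0.03 rad of rest) after the sealing lever was held past 0.19 rad for 2 s and then the release lever past 0.19 rad; the bottle, roll, cup and carton stand upright within 20 mm of where they were (value of joint each of seal_lever, release_lever below 0.03 rad and distance of each of bottle, roll, cup, carton from where it was at the start of the episode below 0.02 m and angle between each of bottle, roll, cup, carton's own z axis and vertical below 0.1 rad); the robot touches nothing.
It fails at once if the robot touches the guard frame (more than 0.5 N) (contact force between any of the fingers, the arm and guard above 0.5 N).
It fails at once if the release lever is pressed together with the sealing lever (value of joint each of seal_lever, release_lever above 0.08 rad).
It fails at once if a bystander is shifted by more than 20 mm, lifted or tipped (distance of any of bottle, roll, cup, carton from where it was at the start of the episode above 0.02 m or angle between any of bottle, roll, cup, carton's own z axis and vertical above 0.3 rad).
It also fails if it takes over 51 s, if anything falls off the work surface, if the arm or the gripper's body presses on something with over 40 N, if the wrist force passes 120 N, or if a joint passes its speed limit or range.

## Working session

There is one attempt and no reset: what is moved stays moved. The work goes in short steps, Python scripts to look and compute and a tool call to move; the robot and the scene stay as the last step left them, time stands still between calls to the robot, and variables do not carry over. Pictures are saved under pics/ and viewed, at most 10 in all, crops included, and the job is handed in when it is done.

Besides the shell and the picture viewer there is one more tool, called as a command line: name --argument value ..., lists and objects as JSON in quotes. move_arm: Moves the arm, as the interface text tells. Its arguments: {"type":"object","properties":{"plan":{"type":"array"},"grip":{"type":"number"}},"required":["plan"]}

```bash
mkdir -p pics
python3 - <<'E'
from bench import ctrl
import cv2,pickle
for n in("scene","top"):
    c=ctrl.camera(n);pickle.dump(c,open(n+".pkl","wb"))
    cv2.imwrite(f"pics/{n}0.png",cv2.resize(c["pixels"][:,:,::-1],(800,600),interpolation=cv2.INTER_CUBIC))
    print(n,c["fx"],c["fy"],c["cx"],c["cy"],c["origin"],c["attitude"])
o=ctrl.get_obs();print(o["time_s"],o["eef_pos"],o["eef_rot"])
E
```

```text
scene 402.00842430624675 402.00842430624675 255.08800078199852 187.56346174939216 [0.99089628 0.48518559 0.73144376] [-0.14750377  0.35803344  0.84559174 -0.36746333]
top 404.8341671069975 404.8341671069975 257.446320822094 186.44633282702785 [0.48574595 0.04378071 1.02980603] [-0.01861376  0.7088047  -0.70460324  0.02799468]
0.1 [0.20323074 0.53735906 0.23047624] [-3.02364665e-04  1.79906676e-01  9.83683363e-01 -7.33433191e-04]
```

View pics/top0.png

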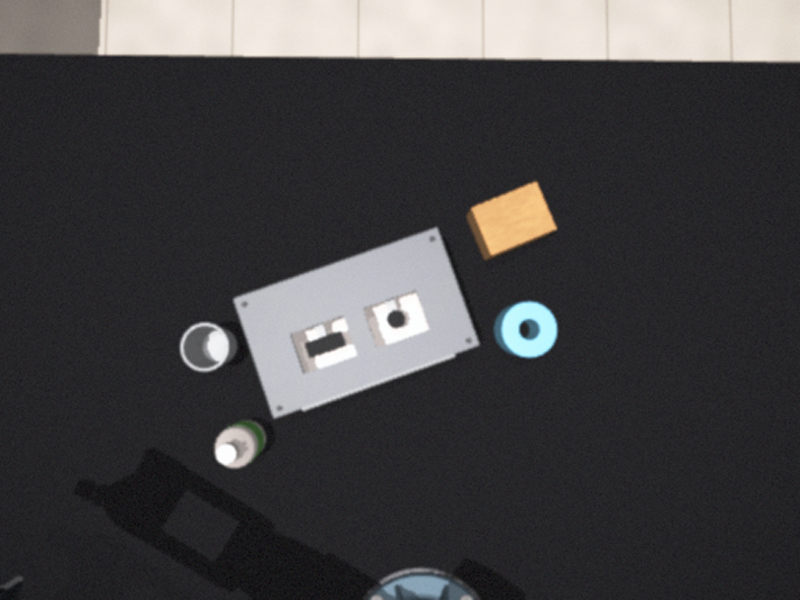

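View pics/scene0.png

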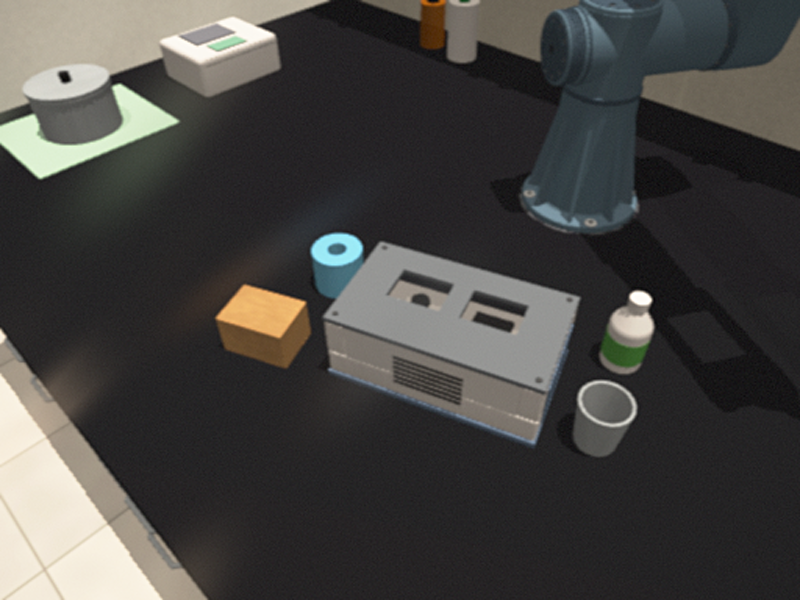

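The top view shows the seal bar in the left (+y) window at about (325,344) and the round release pad in the right window at about (397,318), in 800-px coordinates. The roll, carton, cup and bottle are clear of the guard. In the scene view the guard lies level and both windows are open.

```bash
cat > m.py <<'E'
import numpy as np,cv2
from scipy.spatial.transform import Rotation as R
def ray(c,uv,z):
    uv=np.atleast_2d(uv).astype(float)
    d=np.c_[(uv[:,0]-c["cx"])/c["fx"],(uv[:,1]-c["cy"])/c["fy"],np.ones(len(uv))]
    d=d@R.from_quat(c["attitude"],scalar_first=True).as_matrix().T
    o=np.array(c["origin"]); return (o+d*((z-o[2])/d[:,2])[:,None])[:,:2]
def measure(c):
    im=c["pixels"]; hsv=cv2.cvtColor(im,cv2.COLOR_RGB2HSV)
    m=((hsv[...,2]>90)&(hsv[...,1]<60)).astype(np.uint8); m[:70]=0
    g=((hsv[...,2]>120)&(hsv[...,2]<195)&(hsv[...,1]<60)).astype(np.uint8); g[:70]=0
    cs,h=cv2.findContours(g,cv2.RETR_CCOMP,cv2.CHAIN_APPROX_NONE)
    i=max(range(len(cs)),key=lambda k:cv2.contourArea(cs[k])); out={}
    P=lambda k:ray(c,cs[k][:,0],.122)
    r=cv2.minAreaRect((P(i)*1000).astype(np.float32)); print("guard",r)
    out["guard"]=r
    for k in range(len(cs)):
        if h[0][k][3]==i and cv2.contourArea(cs[k])>200:
            r=cv2.minAreaRect((P(k)*1000).astype(np.float32)); print("win",r)
            wm=cv2.drawContours(np.zeros_like(g),cs,k,1,-1)
            d=((hsv[...,2]<75)&(wm>0)).astype(np.uint8)
            n,l,s,ce=cv2.connectedComponentsWithStats(d)
            for j in range(1,n):
                if s[j,4]>60: 
                    rr=cv2.minAreaRect((ray(c,np.argwhere(l==j)[:,::-1],.102)*1000).astype(np.float32))
                    print("  dark",s[j,4],ce[j],ray(c,ce[j],.102)*1000,rr)
E
python3 - <<'E'
import pickle;from m import *
measure(pickle.load(open("top.pkl","rb")))
q=[-3.02364665e-04,1.79906676e-01,9.83683363e-01,-7.33433191e-04]
print(R.from_quat(q,scalar_first=True).as_matrix().round(3))
E
```

```text
guard ((500.56781005859375, 97.89987182617188), (185.29234313964844, 311.2243957519531), 19.845518112182617)
win ((499.59716796875, 98.96832275390625), (183.74917602539062, 305.828125), 19.80479621887207)
  dark 66 [253.15151515 203.74242424] [[507.28156405  41.25145984]] ((506.6956787109375, 41.594886779785156), (18.309022903442383, 18.32585334777832), 0.34033653140068054)
  dark 170 [207.74117647 219.87058824] [[469.91856308 144.58861911]] ((470.20489501953125, 144.541748046875), (17.306447982788086, 51.02616882324219), 18.774120330810547)
[[-0.935  0.354 -0.001]
 [ 0.354  0.935 -0.001]
 [ 0.    -0.002 -1.   ]]
```

The sizes check out: guard 185×311 mm (given 180×310) and pad spacing 110 mm. Yaw is 19.8°, the seal pad is at about (469,145) and the release pad at about (506,41). I'll go above the seal pad with the fingers shut and their closing line along machine y (+0.709 rad about z).

move_arm --plan '[0.53, -0.787, 0, 0, 0, 0.071, 1.06, -1.573, 0, 0, 0, 0.142, 1.59, -2.36, 0, 0, 0, 0.213, 2.12, -3.146, 0, 0, 0, 0.284, 2.65, -3.933, 0, 0, 0, 0.355, 3.18, -4.72, 0, 0, 0, 0.425, 3.71, -5.506, 0, 0, 0, 0.496, 4.24, -6.293, -0.2, 0, 0, 0.567, 4.77, -7.08, -0.4, 0, 0, 0.638, 5.3, -7.866, -0.6, 0, 0, 0.709]' --grip 0

```text
time_s: 1.35
eef_pos: [0.469, 0.1431, 0.2008]
eef_rot: [-0.0, -0.174, 0.985, 0.0]
wrist_force: [0.1, 0.5, 0.8]
opening: 0.0
grasp_force: 0.0
```

move_arm --plan '[0, 0, 0, 0, 0, 0, 0, 0, 0, 0, 0, 0, 0, 0, 0, 0, 0, 0, 0, 0, 0, 0, 0, 0]'

```text
time_s: 1.85
eef_pos: [0.4681, 0.1455, 0.2015]
eef_rot: [0.0, -0.173, 0.985, 0.0]
wrist_force: [-0.5, 0.5, 0.6]
opening: 0.0
grasp_force: 0.0
```

Run:
```python
from bench import ctrl
from m import *
c=ctrl.camera("scene")
cv2.imwrite("pics/scene1.png",cv2.resize(c["pixels"][130:320,180:420,::-1],(760,600),interpolation=cv2.INTER_CUBIC))
o=ctrl.get_obs();print(o["time_s"],o["eef_pos"],R.from_quat(o["eef_rot"],scalar_first=True).as_matrix().round(3),o["opening"],o["wrist_force"])
```

```text
1.9 [0.46819605 0.14532837 0.20156725] [[-0.94  -0.342  0.   ]
 [-0.342  0.94   0.   ]
 [-0.    -0.    -1.   ]] 0.0011573093674649346 [ 0.62976018 -0.26068253 -0.35787847]
```

View pics/scene1.png

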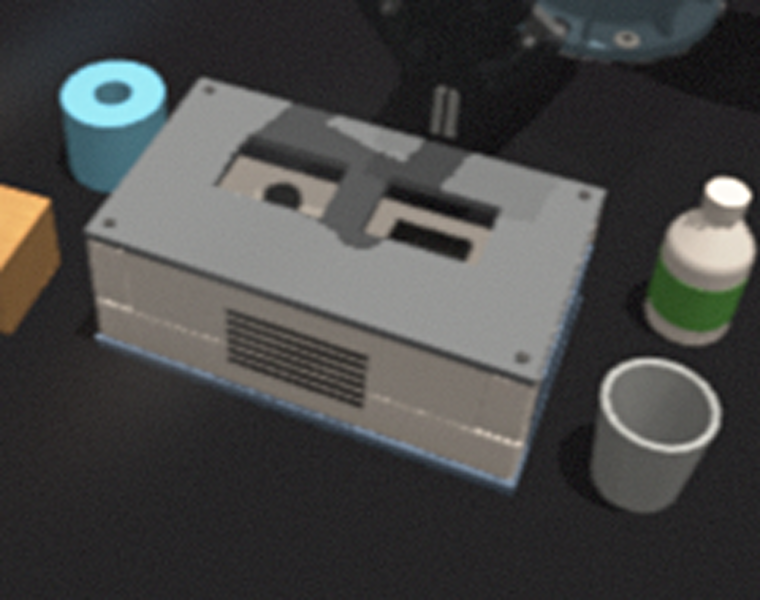

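The shut fingers are directly over the bar: the tip shows at crop pixel (445,115), with the bar window below it at about (435,230). The roll, bottle and cup are undisturbed. Going down now.

move_arm --plan '[0, 0, -0.5, 0, 0, 0, 0, 0, -1.0, 0, 0, 0, 0, 0, -1.4, 0, 0, 0, 0, 0, -1.7, 0, 0, 0, 0, 0, -1.9, 0, 0, 0, 0, 0, -2.0, 0, 0, 0, 0, 0, -2.1, 0, 0, 0, 0, 0, -2.2, 0, 0, 0, 0, 0, -2.2, 0, 0, 0]'

```text
time_s: 3.02
eef_pos: [0.4685, 0.1445, 0.0914]
eef_rot: [-0.0, -0.173, 0.985, 0.0]
wrist_force: [-3.5, -0.8, 5.6]
opening: 0.005
grasp_force: 2.4
```

move_arm --plan '[0, 0, -0.04, 0, 0, 0, 0, 0, -0.08, 0, 0, 0, 0, 0, -0.12, 0, 0, 0, 0, 0, -0.12, 0, 0, 0]'

```text
time_s: 3.52
eef_pos: [0.4689, 0.1446, 0.0855]
eef_rot: [0.001, -0.173, 0.985, 0.0]
wrist_force: [-2.5, 0.7, 5.8]
opening: 0.0
grasp_force: 3.1
```

move_arm --plan '[0, 0, -0.03, 0, 0, 0, 0, 0, -0.06, 0, 0, 0, 0, 0, -0.06, 0, 0, 0]'

```text
time_s: 3.9
eef_pos: [0.4692, 0.1447, 0.0841]
eef_rot: [0.001, -0.173, 0.985, -0.0]
wrist_force: [-8.4, -0.9, 20.0]
opening: 0.002
grasp_force: 10.6
```

The force has jumped to 20 N, so the lever is on its stop. Holding for more than 2 s.

move_arm --plan '[0, 0, 0, 0, 0, 0, 0, 0, 0, 0, 0, 0, 0, 0, 0, 0, 0, 0, 0, 0, 0, 0, 0, 0, 0, 0, 0, 0, 0, 0, 0, 0, 0, 0, 0, 0, 0, 0, 0, 0, 0, 0, 0, 0, 0, 0, 0, 0, 0, 0, 0, 0, 0, 0, 0, 0, 0, 0, 0, 0]'

```text
time_s: 5.15
eef_pos: [0.4692, 0.1447, 0.0841]
eef_rot: [0.001, -0.173, 0.985, -0.0]
wrist_force: [-9.3, -0.4, 19.3]
opening: -0.004
grasp_force: 10.5
```

move_arm --plan '[0, 0, 0, 0, 0, 0, 0, 0, 0, 0, 0, 0, 0, 0, 0, 0, 0, 0, 0, 0, 0, 0, 0, 0, 0, 0, 0, 0, 0, 0, 0, 0, 0, 0, 0, 0, 0, 0, 0, 0, 0, 0, 0, 0, 0, 0, 0, 0, 0, 0, 0, 0, 0, 0, 0, 0, 0, 0, 0, 0]'

```text
time_s: 6.4
eef_pos: [0.4692, 0.1447, 0.0841]
eef_rot: [0.001, -0.173, 0.985, -0.0]
wrist_force: [-9.6, -0.2, 20.4]
opening: -0.003
grasp_force: 10.5
```

move_arm --plan '[0, 0, 0.1, 0, 0, 0, 0, 0, 0.3, 0, 0, 0, 0, 0, 0.7, 0, 0, 0, 0, 0, 1.3, 0, 0, 0, 0, 0, 1.9, 0, 0, 0, 0, 0, 2.2, 0, 0, 0, 0.25, -0.69, 2.2, 0, 0, 0, 0.5, -1.38, 2.2, 0, 0, 0, 0.74, -2.07, 2.2, 0, 0, 0, 0.74, -2.07, 2.2, 0, 0, 0]'

```text
time_s: 7.65
eef_pos: [0.5061, 0.0389, 0.1918]
eef_rot: [-0.0, -0.171, 0.985, -0.0]
wrist_force: [-0.3, 0.4, -0.3]
opening: 0.005
grasp_force: 0.0
```

move_arm --plan '[0, 0, 0, 0, 0, 0, 0, 0, 0, 0, 0, 0]'

```text
time_s: 7.9
eef_pos: [0.5051, 0.0419, 0.192]
eef_rot: [-0.0, -0.173, 0.985, 0.0]
wrist_force: [0.8, 0.2, -0.1]
opening: -0.0
grasp_force: 0.0
```

Run:
```python
from bench import ctrl
from m import *
c=ctrl.camera("scene")
cv2.imwrite("pics/scene2.png",cv2.resize(c["pixels"][130:320,180:420,::-1],(760,600),interpolation=cv2.INTER_CUBIC))
```

```text
(no output)
```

View pics/scene2.png

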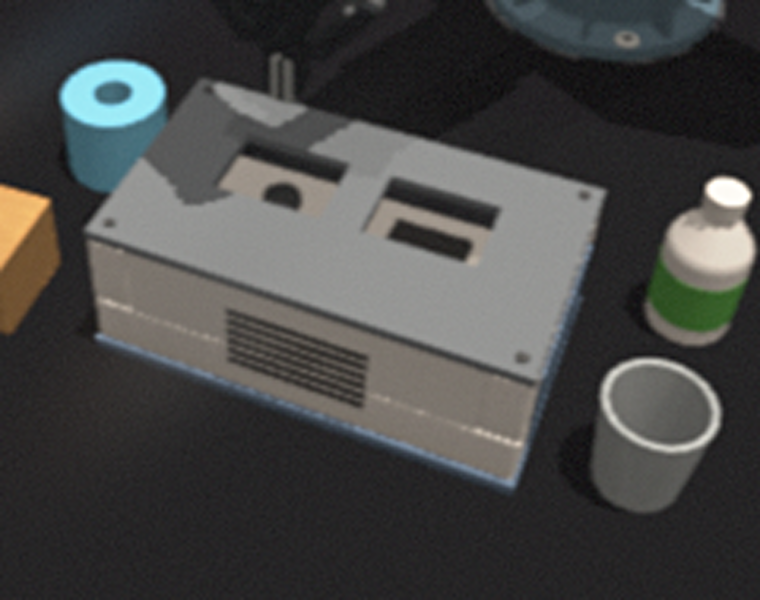

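The seal bar is back up at crop pixel (430,240), and the fingers at (283,80) line up with the round pad at (282,195). Pressing the release lever.

move_arm --plan '[0, 0, -0.5, 0, 0, 0, 0, 0, -1.0, 0, 0, 0, 0, 0, -1.4, 0, 0, 0, 0, 0, -1.7, 0, 0, 0, 0, 0, -1.9, 0, 0, 0, 0, 0, -2.0, 0, 0, 0, 0, 0, -2.1, 0, 0, 0, 0, 0, -2.15, 0, 0, 0, 0, 0, -2.15, 0, 0, 0]'

```text
time_s: 9.07
eef_pos: [0.5056, 0.0414, 0.0851]
eef_rot: [0.0, -0.173, 0.985, 0.0]
wrist_force: [-3.4, 3.3, 6.2]
opening: -0.003
grasp_force: 3.1
```

move_arm --plan '[0, 0, -0.03, 0, 0, 0, 0, 0, -0.05, 0, 0, 0, 0, 0, -0.05, 0, 0, 0, 0, 0, -0.05, 0, 0, 0, 0, 0, -0.05, 0, 0, 0]'

```text
time_s: 9.7
eef_pos: [0.5058, 0.0414, 0.0841]
eef_rot: [0.0, -0.173, 0.985, 0.0]
wrist_force: [-10.0, 2.3, 17.3]
opening: 0.002
grasp_force: 9.4
```

The release lever is on its stop (17 N). Retracting upward.

move_arm --plan '[0, 0, 0.1, 0, 0, 0, 0, 0, 0.3, 0, 0, 0, 0, 0, 0.7, 0, 0, 0, 0, 0, 1.3, 0, 0, 0, 0, 0, 1.9, 0, 0, 0, 0, 0, 2.5, 0, 0, 0, 0, 0, 3.0, 0, 0, 0, 0, 0, 3.0, 0, 0, 0, 0, 0, 3.0, 0, 0, 0, 0, 0, 3.0, 0, 0, 0]'

```text
time_s: 10.95
eef_pos: [0.5049, 0.041, 0.2309]
eef_rot: [-0.001, -0.173, 0.985, 0.0]
wrist_force: [-0.1, -1.0, -0.7]
opening: 0.0
grasp_force: 0.0
```

Run:
```python
from bench import ctrl
print(ctrl.get_obs()["eef_pos"],ctrl.get_obs()["wrist_force"])
print(ctrl.hand_in())
```

```text
[0.50486777 0.04100532 0.23092706] [-0.13869005 -0.95303212 -0.72050184]
the job is handed in; nothing more can be done
None
```

I ran the full cycle and handed it in at about 11 s: the seal lever was held on its stop for 2.5 s and let spring back, then the release lever was pressed to its stop and let go, with no sign of guard or bystander contact; hand-in returned no verdict.

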